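# Close the gel casting stand: free the sliding dam and push it to its stop

## Task

The gel tray already lies in the casting stand, but the sliding dam is still parked down the rails. With the fingertips press down the release pad in the middle of the dam to free its brake, and keep it down while you push the dam along the rails, right up to the marked steel stop blocks, so that it closes the tray's open end; then let the pad spring back up so that the dam is locked there. Never force the dam along with its pad up, do not lift or tip the tray, and leave the other things on the bench where they are.

Things in the scene. Friction and masses are not known exactly. Their poses are not given: they have to be found in the camera images.
- caster: green gel casting stand, fixed: a 300 x 144 mm base on feet, two side rails (flat tops 56 mm above the bench) and a fixed end wall. Origin at the centre of its underside, on the bench. Its x axis runs along the rails from the open parking end (x = -150 mm) to the end wall (inner face x = +138 mm); y across them, rail outer edges at y = +-61.5 mm; z up.
- dam (a joint): white sliding dam, m along the stand's +x: 0 at the parking end, 0.135 when its saddle touches the stop blocks. Saddle 48 mm along the rails, 137 mm across, top 69 mm above the bench; the dam plate hangs below its front edge and near the stop pushes the tray ahead. Pad up: a brake holds it against 10 N or more. Pad down 1 mm or more: it slides with about 1 N, plus about 1 N for the tray.
- release (a joint): how far the release pad is pressed down, in m: 0 up (brake on), 0.005 fully down. A spring pushes it up: it starts to move at 8 N, takes 8.8 N at 2 mm and 10 N fully down.
- pad_top (a point): centre of the upper face of the grey release pad in the middle of the dam; moves with dam and pad; 82 mm above the bench with the pad up. Pad 46 mm along the rails, 42 mm across, 13 mm above the saddle. A ridge 4 mm high and 5 mm thick runs across its fore and aft ends; the flat ribbed face between them is 36 mm long: a fingertip presses there and drags the pad or pushes on a ridge.
- stop_mark (a point): fixed point of the stand: where pad_top is (pad up) when the dam is at its stop; axes as the stand's. The stop itself is two steel blocks, one on each rail at a white line, 8 x 15 x 10 mm, their near faces 24 mm further along +x than this point.
- tray: clear gel tray lying loose on the base between the rails, 100 mm long x 84 mm wide x 22 mm high, both ends open, about 130 g. Origin at the centre of its underside, 20 mm above the bench. Fully home its centre is at x = +88 mm in the stand's frame; it starts up to 12 mm short, and the dam pushes it to within 2 mm of home.
- comb: black gel comb lying flat near the stand, 86 x 27 x 6 mm, loose; origin under its middle. To be left alone.
- flask: small conical glass flask, 64 mm wide and 105 mm high, loose; origin at the centre of its foot. To be left alone.
- bottle: small glass bottle with a blue cap, 56 mm wide and about 105 mm high, loose; origin at the centre of its foot. To be left alone.
- rack: black rack of microtubes, 60 x 150 x 39 mm (long along its y), loose; origin under its middle. To be left alone.
- beaker: small glass beaker, 54 mm wide and 72 mm high, loose; origin at the centre of its foot. To be left alone.
- scoop: flat white gel scoop, about 200 x 80 mm, 10 mm high, loose; origin where blade and handle meet. To be left alone.
Not all that is in view belongs to the job. There is more than one size of the tray; the one meant has the size given above.

How it is judged:
By the outcome, as a careful person would: the job done as asked, in the order asked, and still so for the second after the job is handed in, with the robot touching nothing.
It also fails if it takes over 40 s, if anything falls off the work surface, if the arm or the gripper's body presses on something with over 40 N, if the wrist force passes 120 N, or if a joint passes its speed limit or range.

## Robot

A 6-joint arm with a two-finger parallel gripper is mounted at the origin on the work surface. World frame = base frame: x ahead of the robot, y to its left, z up, the work surface at z = 0. Lengths are in mm, angles in rad, forces in N, time in s.
With the tool pointing down it reaches from about 300 to 775 mm from the base axis. Payload 14.6 kg.
Tool frame: the origin (TCP) lies midway between the tips of the shut fingers; the grasp point (between the pads) lies 19 mm behind it; z points along the fingers, y is the line along which they close (so a half turn about z gives the same grasp; the last joint's range is limited). The gripper opens to 94 mm and grips with 3 to 60 N. Pads are 16 mm wide; open, the fingers measure 119 mm over their backs; the gripper's body (75 mm by 177 mm) begins 78 mm behind the grasp point.
Start: joints at [-1.236, 0.3, 1.521, -0, 1.321, -0.067], TCP at [215.084, -506.19, 178.846] pointing down, gripper open.
Joint ranges: [-3.03, 3.03], [-0.79, 2.21], [0.23, 2.52], [-1.04, 4.18], [0, 3.07], [-2.55, 2.55]. Speed limits (rad/s): [2.22, 2.22, 2.57, 3.14, 3.14, 3.14].

## Interface

Orientations are given as [roll, pitch, yaw] about the fixed x, y, z axes, in that order (R = Rz(yaw) Ry(pitch) Rx(roll)).
In Python, from cell import manip, camera gives the robot as it stands.
- The arm moves only by the tool move_arm, never from a script. Its arguments are lists of equal length, an entry for each row: "dp": the shift along the world's x, y, z in mm, a list of three; "rotation": the turn, a rotation vector about the world's x, y, z in rad, a list of three; "hand": the opening, from 0 (shut) to 1 (fully open). A call has 1 to 10 rows; each row shifts and turns the commanded pose from where the row before left it; what a row does not reach is not made up. A row lasts 1/8 s, in which the tool goes at most 62.5 mm and 10.7 degrees, less where a joint would pass 70% of its speed; a pose out of reach is approached as far as the arm can. A call with a gripper value outside its range is refused whole. The fingers move at their own pace and stop on an object; "newtons" is the grip in N (left out, the last holds). Time passes only in rows, so rows that do not move let the fingers close. It gives the time, the measured TCP pose, the force, the opening and the grip force at its end, in the units of the state.
- manip.read_state(): the state, without advancing time (a new reading comes with each control period).
- camera(name): name is "scene" or "top" or "wrist"; returns a dict with "image" (420x560x3 uint8, red, green, blue), "fx", "fy", "cx", "cy" (pixels), "R" (3x3) and "t" (3): a world point X has camera coordinates R X + t; the wrist camera has in their place "mount" (4x4, takes a point from camera to tool coordinates, whose origin is the TCP and whose axes are the flange's). Camera axes: x right, y down, z forward; pixel columns grow to the right and rows downward; lengths in mm; the calibration is good to about 2 mm. The wrist camera is an equidistant fisheye: a pixel r from the principal point sees the ray r / f radians off the axis. A picture is of the moment at which its call begins: read the wrist's pose just before it. There is no depth.
- manip.sign_off(): hands the job in; it is judged then, once.
The state is a dict: "clock": time; "joints": joint angles; "qd": joint speeds; "effort": joint torques, N m; "eef_pos": TCP position; "eef_rot": TCP orientation; "wrist_force": force on the tool from outside, world axes, zero at the start; "moment": the same for the moment, N m; "finger_gap": finger opening in mm; "finger_force": force on a finger pad.
Only numpy, scipy, OpenCV 4.12 (cv2) and the standard library are available. Lean on these libraries where they do the work, as an engineer would, in place of code of your own. Each camera call takes 0.05 s, during which the arm holds its last target. There are 200 camera calls.

## Working session

There is one attempt and no reset: what is moved stays moved. The work goes in short steps, Python scripts to look and compute and a tool call to move; the robot and the scene stay as the last step left them, time stands still between calls to the robot, and variables do not carry over. Pictures are saved under pics/ and viewed, at most 10 in all, crops included, and the job is handed in when it is done.

Besides the shell and the picture viewer there is one more tool, called after "Emit:" by a JSON object that holds its "api" and its "payload". move_arm: Moves the arm, as the interface text tells. Its arguments: {"type":"object","properties":{"dp":{"type":"array","items":{"type":"array","items":{"type":"number"}}},"rotation":{"type":"array","items":{"type":"array","items":{"type":"number"}}},"hand":{"type":"array","items":{"type":"number"}},"newtons":{"type":"number"}},"required":["dp","rotation","hand"]}

```bash
mkdir -p pics
python3 - <<'E'
from cell import manip,camera
import cv2,pickle
s=manip.read_state();print(s)
d={}
for n in("scene","top"):
    c=camera(n);d[n]=c;cv2.imwrite(f"pics/{n}0.png",c["image"][:,:,::-1]);print(n,c["fx"],c["fy"],c["cx"],c["cy"],c["R"],c["t"])
pickle.dump(d,open("cams.pkl","wb"))
E
```

```text
{'clock': 0.0, 'joints': array([-1.23556551e+00,  3.00462335e-01,  1.52159399e+00, -1.89685387e-05,
        1.32071152e+00, -6.66095565e-02]), 'qd': array([ 0.00184028,  0.00118488,  0.00063679, -0.0008186 ,  0.00031178,
       -0.00102444]), 'effort': array([-2.36670840e-04, -5.31808877e+01, -3.52735412e+01,  7.08030956e-02,
        2.44483317e-02, -9.98908945e-05]), 'eef_pos': array([ 214.99950435, -505.90697526,  178.28569982]), 'eef_rot': array([-3.14041884e+00, -5.98889607e-05,  4.01845040e-01]), 'wrist_force': array([-0.85583652, -0.44339328,  0.6505571 ]), 'moment': array([-0.02071232, -0.05140835, -0.03192313]), 'finger_force': 0.0, 'finger_gap': 94.01453298368621}
scene 464.7743576474348 464.7743576474348 281.37749830518607 211.53666438326263 [[-0.18007808  0.98350241  0.01717239]
 [ 0.80156588  0.15683987 -0.57696914]
 [-0.57014386 -0.09013469 -0.8165854 ]] [  79.16369129 -433.44902569 1690.55065486]
top 511.42037700345696 511.42037700345696 282.259936006113 216.04960787895155 [[ 0.02777611 -0.99941149  0.02012862]
 [-0.99877626 -0.0285715  -0.04036898]
 [ 0.04092032 -0.0189827  -0.99898207]] [-4.89955188e-01  5.85436669e+02  1.34863678e+03]
```

View pics/top0.png

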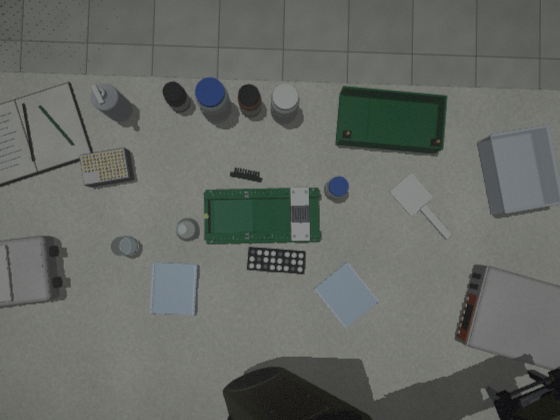

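View pics/scene0.png

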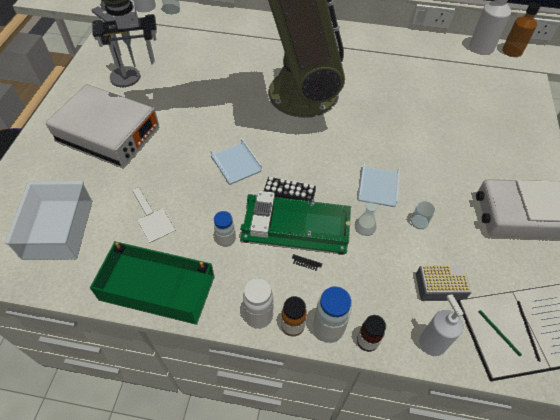

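The top view shows the stand at columns 205–320 and rows 187–243. The white dam is at (300,214) near the right, parking end. The stand's +x runs left in the image, about world +y. I'll enlarge this area.

Run:
```python
import cv2,pickle
d=pickle.load(open("cams.pkl","rb"))
im=d["top"]["image"][175:255,195:355,::-1]
cv2.imwrite("pics/crop1.png",cv2.resize(im,None,fx=5,fy=5,interpolation=cv2.INTER_CUBIC))
```

```text
(no output)
```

View pics/crop1.png

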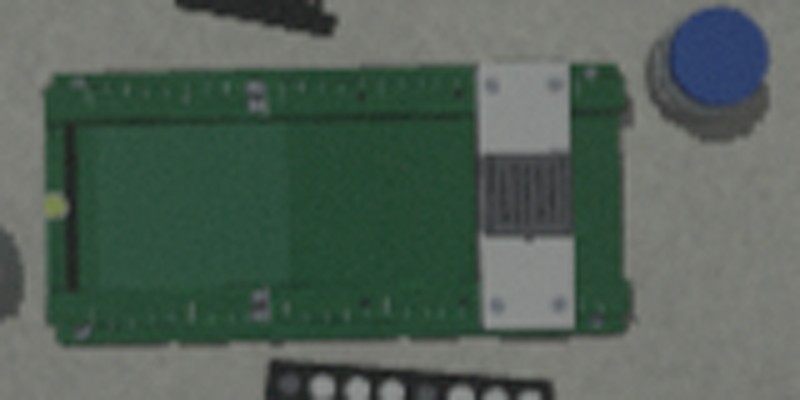

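The crop shows:
- **Saddle:** corners at about (477,63), (569,63), (575,329) and (483,329).
- **Pad:** centred at about (527,195).
- **Stop blocks:** at about (257,97) and (261,306).

```bash
cat > h.py <<'E'
import numpy as np
def ray(c,u,v,z):
    d=c["R"].T@np.array([(u-c["cx"])/c["fx"],(v-c["cy"])/c["fy"],1]);o=-c["R"].T@c["t"]
    return o+d*(z-o[2])/d[2]
E
python3 - <<'E'
import pickle,numpy as np
from h import ray
np.set_printoptions(precision=1,suppress=True)
c=pickle.load(open("cams.pkl","rb"))["top"]
P=lambda u,v,z:ray(c,195+(u-2)/5,175+(v-2)/5,z)[:2]
sa=[P(*p,69) for p in[(477,63),(569,63),(575,329),(483,329)]]
print("saddle",sa,[np.linalg.norm(sa[i]-sa[i-1]) for i in range(4)],np.mean(sa,0))
pd=P(527,195,82);b=[P(257,97,66),P(261,306,66)]
print("pad",pd,"blocks",b,np.linalg.norm(b[0]-b[1]))
far=sa[0]+sa[1]-sa[2]-sa[3]; f2=b[0]-b[1]
ax=(P(55,75,56)-P(615,65,56)); ax2=P(60,343,56)-P(628,333,56)
for n,v in(("dam",np.array([-far[1],far[0]])),("blk",np.array([-f2[1],f2[0]])),("e1",ax),("e2",ax2)):print(n,np.degrees(np.arctan2(v[1],v[0])),np.linalg.norm(v))
m=np.mean(b,0);print(np.linalg.norm(m-pd), m-pd)
print("bottle cap",P(719,56,105),"rack corner",P(270,365,39),P(552,383,39))
E
```

```text
saddle [array([657.2,  -0.6]), array([658.6, -47.7]), array([522.8, -54.2]), array([521.5,  -7.4])] [np.float64(135.80155602518684), np.float64(47.067746370219325), np.float64(135.89616439169353), np.float64(46.87434566730142)] [590.  -27.5]
pad [589.8 -27.3] blocks [array([636.7, 111.2]), array([530.1, 105.9])] 106.7425521202731
dam 92.80463593977753 271.6976501834726
blk 92.84807388936208 106.7425521202731
e1 92.72743186643173 288.51941207618114
e2 92.5875790762676 291.4351786815633
135.99803643804174 [ -6.4 135.8]
bottle cap [ 660.7 -119.8] rack corner [499.6 101.6] [494.3 -45.2]
```

The geometry agrees with the sizes given. The stand axis is at 92.75°, the pad at (590, -27) and the travel left is about 108 mm. I'll move over the pad with the fingers shut and tool y across the rails (yaw about 1.619).

Emit:
{"api": "move_arm", "payload": {"dp": [[30, 40, 0], [30, 40, 0], [30, 40, 0], [30, 40, 0], [30, 40, 0], [30, 40, 0], [30, 40, 0], [30, 40, 0], [30, 40, 0], [30, 40, 0]], "rotation": [[0, 0, 0.1217], [0, 0, 0.1217], [0, 0, 0.1217], [0, 0, 0.1217], [0, 0, 0.1217], [0, 0, 0.1217], [0, 0, 0.1217], [0, 0, 0.1217], [0, 0, 0.1217], [0, 0, 0.1217]], "hand": [0, 0, 0, 0, 0, 0, 0, 0, 0, 0], "newtons": 20}}

```text
clock: 1.35
eef_pos: [515.8, -104.7, 178.7]
eef_rot: [-3.141, -0.0, 1.623]
wrist_force: [0.9, -0.7, -0.3]
finger_gap: 0.4
finger_force: 0.0
```

Emit:
{"api": "move_arm", "payload": {"dp": [[25, 26, 0], [25, 26, 0], [25, 26, -20], [0, 0, -25], [0, 0, 0], [0, 0, 0]], "rotation": [[0, 0, 0], [0, 0, 0], [0, 0, 0], [0, 0, 0], [0, 0, 0], [0, 0, 0]], "hand": [0, 0, 0, 0, 0, 0]}}

```text
clock: 2.1
eef_pos: [590.3, -28.5, 134.9]
eef_rot: [3.141, 0.0, 1.618]
wrist_force: [0.9, -0.0, 0.6]
finger_gap: -0.0
finger_force: 0.0
```

Run:
```python
from cell import manip,camera
import cv2,pickle,numpy as np
s=manip.read_state();c=camera("wrist");pickle.dump((s,c),open("w1.pkl","wb"))
print(s["eef_pos"],s["eef_rot"],s["wrist_force"],s["joints"],s["finger_gap"])
print({k:c[k] for k in c if k!="image"})
cv2.imwrite("pics/w1.png",c["image"][:,:,::-1])
```

```text
[590.30276156 -28.49449302 134.8631801 ] [3.14065809e+00 1.64288547e-04 1.61843326e+00] [ 0.86731737 -0.03453405  0.55468457] [-1.10195432e-01  4.27209578e-01  1.45289307e+00 -1.61230866e-05
  1.26054123e+00 -1.57827528e-01] -0.0008229930577006734
{'fx': 325.19226210127806, 'fy': 325.19226210127806, 'cx': 271.07671134972753, 'cy': 208.07523337188547, 'mount': array([[-7.83138701e-04, -9.58456986e-01, -2.85236029e-01,
         8.28265929e+01],
       [ 9.99999693e-01, -7.59798671e-04, -1.92486610e-04,
        -1.86792080e+00],
       [-3.22318203e-05, -2.85236092e-01,  9.58457287e-01,
        -2.06050503e+02],
       [ 0.00000000e+00,  0.00000000e+00,  0.00000000e+00,
         1.00000000e+00]])}
```

View pics/w1.png

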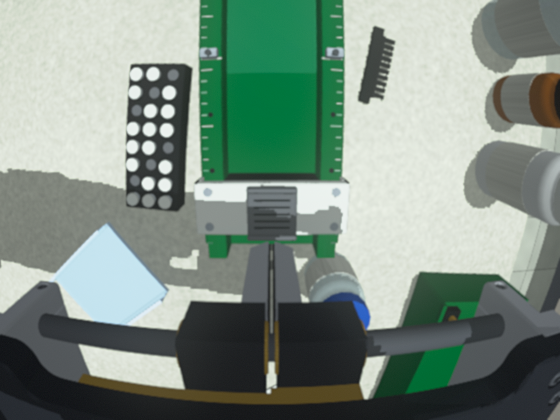

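The wrist view shows the pad centred at about (272,212) and the stop blocks at (208,53) and (335,53). The shut fingertips sit at about (271,245). I'll cross-check the positions from this view.

Run:
```python
import pickle,numpy as np
from scipy.spatial.transform import Rotation as Ro
np.set_printoptions(precision=1,suppress=True)
s,c=pickle.load(open("w1.pkl","rb"))
T=Ro.from_euler("xyz",s["eef_rot"]).as_matrix()
def W(u,v,z):
    a=np.array([u-c["cx"],v-c["cy"]]);r=np.hypot(*a);t=r/c["fx"]
    d=np.array([*(a/r*np.sin(t)),np.cos(t)]);M=c["mount"]
    d=T@M[:3,:3]@d;o=T@M[:3,3]+s["eef_pos"];return (o+d*(z-o[2])/d[2])[:2]
print("padfront",W(248,187,84),W(295,187,84),"pad back",W(249,238,84),W(297,237,84))
print("saddle front",W(196,182,69),W(348,182,69))
print("blocks top",W(208,53,66),W(335,53,66))
```

```text
padfront [568.6  -5.3] [606.7  -3.5] pad back [570.6 -49.7] [611.4 -46.9]
saddle front [522.1  -6.1] [654.1   0.1]
blocks top [529.2 105.4] [635.6 110.5]
```

Both views put the pad at about (589.5, -27), so the tool is centred on it. Descending.

Emit:
{"api": "move_arm", "payload": {"dp": [[0, 0, -15], [0, 0, -15], [0, 0, -12], [0, 0, -5], [0, 0, -2], [0, 0, 0]], "rotation": [[0, 0, 0], [0, 0, 0], [0, 0, 0], [0, 0, 0], [0, 0, 0], [0, 0, 0]], "hand": [0, 0, 0, 0, 0, 0]}}

```text
clock: 2.9
eef_pos: [590.2, -28.2, 85.0]
eef_rot: [3.141, 0.0, 1.619]
wrist_force: [0.0, 0.3, 0.5]
finger_gap: 0.8
finger_force: 0.0
```

Emit:
{"api": "move_arm", "payload": {"dp": [[0, 0, -1.5], [0, 0, -1.5], [0, 0, -1], [0, 0, 0]], "rotation": [[0, 0, 0], [0, 0, 0], [0, 0, 0], [0, 0, 0]], "hand": [0, 0, 0, 0]}}

```text
clock: 3.4
eef_pos: [590.1, -28.2, 80.8]
eef_rot: [-3.141, -0.0, 1.619]
wrist_force: [0.8, -0.6, -0.1]
finger_gap: 0.5
finger_force: 0.0
```

Emit:
{"api": "move_arm", "payload": {"dp": [[0, 0, -1], [0, 0, 0], [0, 0, 0]], "rotation": [[0, 0, 0], [0, 0, 0], [0, 0, 0]], "hand": [0, 0, 0]}}

```text
clock: 3.78
eef_pos: [590.1, -28.2, 79.9]
eef_rot: [3.142, -0.0, 1.619]
wrist_force: [-0.2, -0.5, -0.3]
finger_gap: 0.5
finger_force: 0.0
```

Emit:
{"api": "move_arm", "payload": {"dp": [[0, 0, -1], [0, 0, 0], [0, 0, 0]], "rotation": [[0, 0, 0], [0, 0, 0], [0, 0, 0]], "hand": [0, 0, 0]}}

```text
clock: 4.15
eef_pos: [590.1, -28.2, 78.8]
eef_rot: [3.142, -0.0, 1.619]
wrist_force: [-0.2, -0.7, 0.2]
finger_gap: 0.6
finger_force: 0.0
```

Emit:
{"api": "move_arm", "payload": {"dp": [[0, 0, -1], [0, 0, 0], [0, 0, 0]], "rotation": [[0, 0, 0], [0, 0, 0], [0, 0, 0]], "hand": [0, 0, 0]}}

```text
clock: 4.53
eef_pos: [590.1, -28.2, 77.9]
eef_rot: [3.142, 0.0, 1.619]
wrist_force: [-0.3, -0.8, -0.6]
finger_gap: 0.3
finger_force: 0.0
```

Run:
```python
from cell import manip,camera
import cv2
s=manip.read_state();print(s["eef_pos"],s["wrist_force"],s["moment"],s["effort"])
c=camera("wrist")["image"][130:330,170:370,::-1]
d=camera("scene")["image"][170:270,220:360,::-1]
a=cv2.resize(c,(400,400),interpolation=2);b=cv2.resize(d,(400,286),interpolation=2)
b=cv2.copyMakeBorder(b,0,114,0,0,cv2.BORDER_CONSTANT)
cv2.imwrite("pics/w2.png",cv2.hconcat([a,b]))
```

```text
[590.09935515 -28.20381035  77.86806405] [-0.32761434 -0.77610493 -0.57229537] [-0.01742881 -0.09137016  0.00559905] [ 8.28897591e-04 -6.08433223e+01 -3.25636911e+01  6.46212255e-02
  2.65312922e-02  2.71703948e-05]
```

View pics/w2.png

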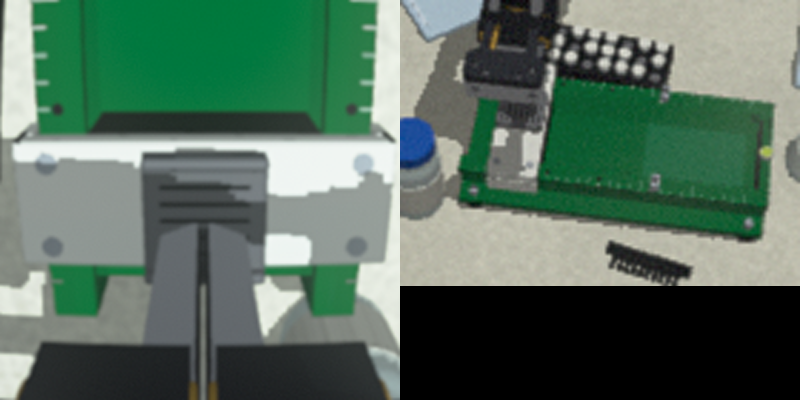

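The fingertips are between the two ridges, at (202,222) in the left panel, against a front ridge near row 165. There's still no force, so I'll keep going down in small steps.

Emit:
{"api": "move_arm", "payload": {"dp": [[0, 0, -0.7], [0, 0, 0], [0, 0, 0]], "rotation": [[0, 0, 0], [0, 0, 0], [0, 0, 0]], "hand": [0, 0, 0]}}

```text
clock: 5.0
eef_pos: [590.1, -28.2, 77.1]
eef_rot: [-3.142, -0.0, 1.619]
wrist_force: [-1.2, -0.0, 0.5]
finger_gap: 0.6
finger_force: 0.0
```

Emit:
{"api": "move_arm", "payload": {"dp": [[0, 0, -0.7], [0, 0, 0], [0, 0, 0]], "rotation": [[0, 0, 0], [0, 0, 0], [0, 0, 0]], "hand": [0, 0, 0]}}

```text
clock: 5.38
eef_pos: [590.1, -28.2, 76.4]
eef_rot: [-3.142, 0.0, 1.619]
wrist_force: [0.1, 0.8, -0.5]
finger_gap: 0.5
finger_force: 0.0
```

Emit:
{"api": "move_arm", "payload": {"dp": [[0, 0, -0.7], [0, 0, 0], [0, 0, 0]], "rotation": [[0, 0, 0], [0, 0, 0], [0, 0, 0]], "hand": [0, 0, 0]}}

```text
clock: 5.75
eef_pos: [590.1, -28.2, 75.7]
eef_rot: [-3.142, 0.0, 1.619]
wrist_force: [-0.0, 0.3, -0.0]
finger_gap: 0.4
finger_force: 0.0
```

Run:
```python
from cell import manip,camera
import cv2,numpy as np
s=manip.read_state();print(s["eef_pos"],s["wrist_force"],s["moment"],s["effort"])
c=camera("wrist");M=c["mount"]
for z in(0,-5,-10):
    p=M[:3,:3].T@(np.array([0,0,z])-M[:3,3]);r=np.hypot(*p[:2]);t=np.arctan2(r,p[2])
    print(z,p[:2]/r*t*c["fx"]+[c["cx"],c["cy"]])
cv2.imwrite("pics/w3.png",cv2.resize(c["image"][170:270,220:320,::-1],(600,600),interpolation=2))
```

```text
[590.0773084  -28.16944097  75.73035634] [-0.01401464  0.28683634 -0.00205362] [ 0.00196899 -0.11676697  0.01704438] [-7.48571292e-04 -6.09113789e+01 -3.24975443e+01  6.44153031e-02
  2.68941326e-02 -3.37562665e-05]
0 [273.90186184 238.30210781]
-5 [273.96307732 241.09097205]
-10 [274.0268389  244.00098774]
```

View pics/w3.png

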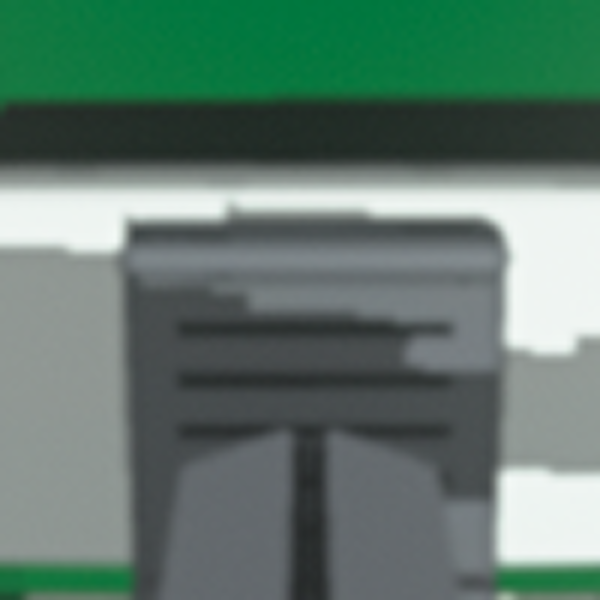

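No contact force yet: joint torques are unchanged. The tip is lined up on the flat ribbed face, so I'll carry on gently.

Emit:
{"api": "move_arm", "payload": {"dp": [[0, 0, -0.8], [0, 0, 0], [0, 0, 0]], "rotation": [[0, 0, 0], [0, 0, 0], [0, 0, 0]], "hand": [0, 0, 0]}}

```text
clock: 6.18
eef_pos: [590.1, -28.2, 74.9]
eef_rot: [-3.142, -0.0, 1.619]
wrist_force: [0.8, -0.1, 0.6]
finger_gap: 0.6
finger_force: 0.0
```

Emit:
{"api": "move_arm", "payload": {"dp": [[0, 0, -0.8], [0, 0, 0], [0, 0, 0]], "rotation": [[0, 0, 0], [0, 0, 0], [0, 0, 0]], "hand": [0, 0, 0]}}

```text
clock: 6.55
eef_pos: [590.1, -28.2, 74.1]
eef_rot: [-3.142, 0.0, 1.619]
wrist_force: [0.3, 0.1, 0.6]
finger_gap: 0.5
finger_force: 0.0
```

Both views agree on the pad's position, so the tips are over it. They just end higher than the stated TCP. Contact will settle the height, using steps smaller than the pad's 5 mm travel.

Emit:
{"api": "move_arm", "payload": {"dp": [[0, 0, -1.5], [0, 0, 0]], "rotation": [[0, 0, 0], [0, 0, 0]], "hand": [0, 0]}}

```text
clock: 6.8
eef_pos: [590.0, -28.2, 72.5]
eef_rot: [-3.141, -0.0, 1.619]
wrist_force: [-0.3, -0.4, 0.2]
finger_gap: 0.2
finger_force: 0.0
```

Run:
```python
from cell import manip,camera
import cv2,numpy as np
s=manip.read_state();print(s["eef_pos"],s["wrist_force"],s["effort"][1:3])
c=camera("wrist")["image"][170:270,220:320,::-1];d=camera("scene")["image"][175:235,230:300,::-1]
a=cv2.resize(c,(400,400),interpolation=2);b=cv2.resize(d,(400,343),interpolation=2)
cv2.imwrite("pics/w4.png",cv2.hconcat([a,cv2.copyMakeBorder(b,0,57,0,0,0)]))
```

```text
[590.00961511 -28.18623319  72.4825838 ] [-0.25371029 -0.44635321  0.15545244] [-61.00318909 -32.37381577]
```

View pics/w4.png

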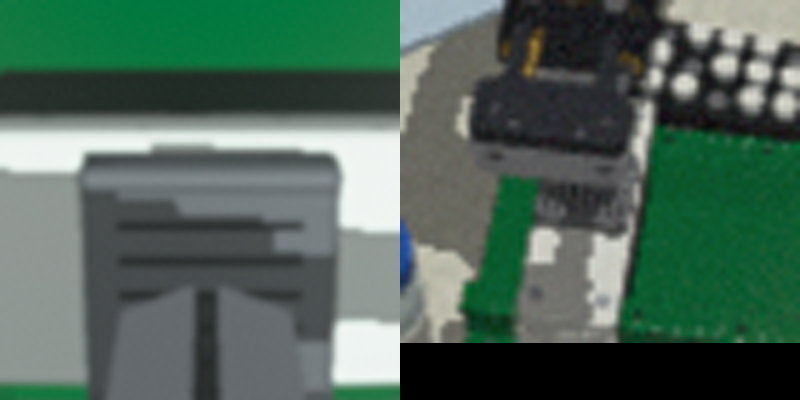

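Emit:
{"api": "move_arm", "payload": {"dp": [[0, 0, -1.5], [0, 0, 0]], "rotation": [[0, 0, 0], [0, 0, 0]], "hand": [0, 0]}}

```text
clock: 7.15
eef_pos: [590.0, -28.2, 71.0]
eef_rot: [-3.141, -0.0, 1.619]
wrist_force: [-0.0, -0.0, -0.1]
finger_gap: 0.4
finger_force: 0.0
```

Emit:
{"api": "move_arm", "payload": {"dp": [[0, 0, -1.5], [0, 0, 0]], "rotation": [[0, 0, 0], [0, 0, 0]], "hand": [0, 0]}}

```text
clock: 7.4
eef_pos: [590.0, -28.2, 69.5]
eef_rot: [-3.141, -0.0, 1.619]
wrist_force: [0.7, 0.6, 0.4]
finger_gap: 0.4
finger_force: 0.0
```

Emit:
{"api": "move_arm", "payload": {"dp": [[0, 0, -1.5], [0, 0, 0]], "rotation": [[0, 0, 0], [0, 0, 0]], "hand": [0, 0]}}

```text
clock: 7.65
eef_pos: [590.0, -28.2, 68.0]
eef_rot: [-3.141, -0.0, 1.619]
wrist_force: [0.2, -0.2, -0.5]
finger_gap: 0.5
finger_force: 0.0
```

Emit:
{"api": "move_arm", "payload": {"dp": [[0, 0, -1.5], [0, 0, 0]], "rotation": [[0, 0, 0], [0, 0, 0]], "hand": [0, 0]}}

```text
clock: 7.9
eef_pos: [590.0, -28.2, 66.5]
eef_rot: [-3.141, -0.0, 1.619]
wrist_force: [0.2, 0.6, -0.1]
finger_gap: 0.2
finger_force: 0.0
```

Run:
```python
from cell import manip,camera
import cv2,numpy as np,pickle
s=manip.read_state();print(s["joints"],s["effort"][1:3])
w=camera("wrist");c=w["image"][150:290,200:340,::-1];S=camera("scene");d=S["image"][175:235,230:300,::-1]
pickle.dump((s,w,S),open("w5.pkl","wb"))
P=lambda X:(lambda q:np.array([q[0]/q[2]*S["fx"]+S["cx"],q[1]/q[2]*S["fy"]+S["cy"]]))(S["R"]@np.array(X)+S["t"])
for n,X in(("tcp",s["eef_pos"]),("pad82",[589.5,-27,82]),("padfar ridge rightend",[610,-26,82]),("saddle corner near+y",[657.5,-1,69])):print(n,(P(X)-[230,175])*400/70)
a=cv2.resize(c,(400,400),interpolation=2);b=cv2.resize(d,(400,343),interpolation=2)
cv2.imwrite("pics/w5.png",cv2.hconcat([a,cv2.copyMakeBorder(b,0,57,0,0,0)]))
```

```text
[-1.09753654e-01  5.00105658e-01  1.51617180e+00 -9.11716783e-06
  1.12554138e+00 -1.57739705e-01] [-61.13893032 -32.14333177]
tcp [184.13362907 202.0534155 ]
pad82 [186.23607034 183.1018975 ]
padfar ridge rightend [179.61970382 217.3353353 ]
saddle corner near+y [211.26685259 321.83858292]
```

View pics/w5.png

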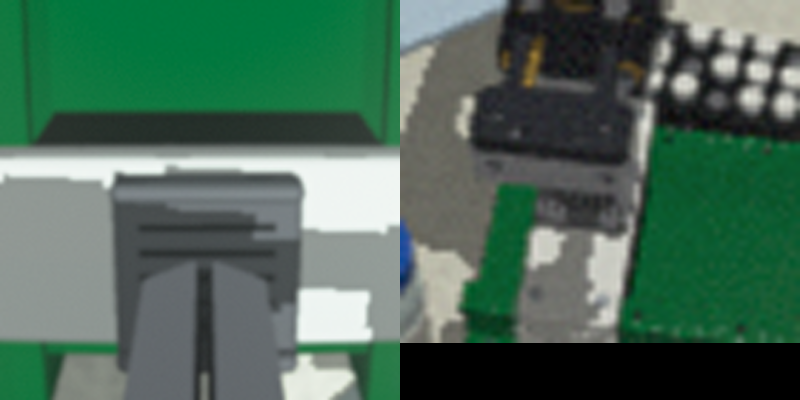

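Relative to the ribs, the tips are still moving forward at the rate expected for free approach. At (205,262) they've only just passed the third rib, at row 277. From the parallax they're roughly 10 mm above the pad, so I'll keep going in small steps.

Emit:
{"api": "move_arm", "payload": {"dp": [[0, 0, -1.5], [0, 0, 0]], "rotation": [[0, 0, 0], [0, 0, 0]], "hand": [0, 0]}}

```text
clock: 8.25
eef_pos: [590.0, -28.2, 65.0]
eef_rot: [-3.141, -0.0, 1.619]
wrist_force: [0.3, 0.4, -0.2]
finger_gap: 0.6
finger_force: 0.0
```

Emit:
{"api": "move_arm", "payload": {"dp": [[0, 0, -1.5], [0, 0, 0]], "rotation": [[0, 0, 0], [0, 0, 0]], "hand": [0, 0]}}

```text
clock: 8.5
eef_pos: [590.0, -28.2, 63.5]
eef_rot: [-3.141, -0.0, 1.619]
wrist_force: [0.8, 0.1, 0.8]
finger_gap: 0.2
finger_force: 0.0
```

Emit:
{"api": "move_arm", "payload": {"dp": [[0, 0, -1.5], [0, 0, 0]], "rotation": [[0, 0, 0], [0, 0, 0]], "hand": [0, 0]}}

```text
clock: 8.75
eef_pos: [590.0, -28.2, 62.0]
eef_rot: [-3.141, -0.0, 1.619]
wrist_force: [0.1, -0.2, -0.7]
finger_gap: 0.6
finger_force: 0.0
```

Emit:
{"api": "move_arm", "payload": {"dp": [[0, 0, -1.5], [0, 0, 0]], "rotation": [[0, 0, 0], [0, 0, 0]], "hand": [0, 0]}}

```text
clock: 9.0
eef_pos: [590.0, -28.2, 60.5]
eef_rot: [-3.141, 0.0, 1.619]
wrist_force: [0.7, -0.2, -0.6]
finger_gap: 0.5
finger_force: 0.0
```

Emit:
{"api": "move_arm", "payload": {"dp": [[0, 0, -1.5], [0, 0, 0]], "rotation": [[0, 0, 0], [0, 0, 0]], "hand": [0, 0]}}

```text
clock: 9.25
eef_pos: [590.0, -28.2, 59.0]
eef_rot: [-3.141, -0.0, 1.619]
wrist_force: [0.1, 0.4, 0.1]
finger_gap: 0.5
finger_force: 0.0
```

Emit:
{"api": "move_arm", "payload": {"dp": [[0, 0, -1.5], [0, 0, 0]], "rotation": [[0, 0, 0], [0, 0, 0]], "hand": [0, 0]}}

```text
clock: 9.5
eef_pos: [590.0, -28.2, 57.5]
eef_rot: [-3.141, -0.0, 1.619]
wrist_force: [0.7, -0.5, 0.5]
finger_gap: 0.6
finger_force: 0.0
```

Emit:
{"api": "move_arm", "payload": {"dp": [[0, 0, -1.5], [0, 0, 0]], "rotation": [[0, 0, 0], [0, 0, 0]], "hand": [0, 0]}}

```text
clock: 9.75
eef_pos: [590.0, -28.2, 56.0]
eef_rot: [-3.141, -0.0, 1.619]
wrist_force: [0.1, -0.8, -0.2]
finger_gap: 0.4
finger_force: 0.0
```

Run:
```python
from cell import manip,camera
import cv2,numpy as np,pickle
s=manip.read_state();print(s["eef_pos"],s["effort"][1:3],s["wrist_force"])
w=camera("wrist");S=camera("scene")
pickle.dump((s,w,S),open("w6.pkl","wb"))
c=w["image"][150:290,200:340,::-1];d=S["image"][175:235,230:300,::-1]
a=cv2.resize(c,(400,400),interpolation=2);b=cv2.resize(d,(400,343),interpolation=2)
cv2.imwrite("pics/w6.png",cv2.hconcat([a,cv2.copyMakeBorder(b,0,57,0,0,0)]))
```

```text
[590.00593442 -28.18960982  55.9930505 ] [-61.42094135 -31.74667954] [ 0.14160123 -0.75006694 -0.23560694]
```

View pics/w6.png

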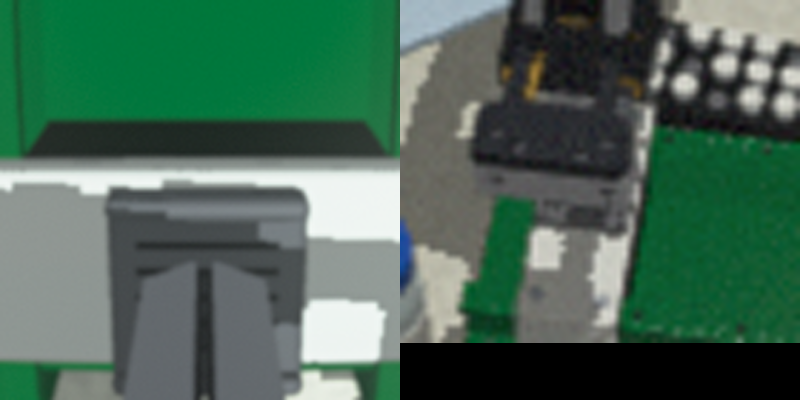

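The tips have moved on to (205,262), between the second and third ribs, still well inside the front ridge at row 205–218. Contact should be close.

Emit:
{"api": "move_arm", "payload": {"dp": [[0, 0, -1.2], [0, 0, 0]], "rotation": [[0, 0, 0], [0, 0, 0]], "hand": [0, 0]}}

```text
clock: 10.1
eef_pos: [590.4, -28.2, 55.6]
eef_rot: [3.141, 0.0, 1.619]
wrist_force: [-2.5, 0.5, 5.6]
finger_gap: 0.5
finger_force: 3.1
```

Emit:
{"api": "move_arm", "payload": {"dp": [[0, 0, -1.2], [0, 0, 0]], "rotation": [[0, 0, 0], [0, 0, 0]], "hand": [0, 0]}}

```text
clock: 10.35
eef_pos: [590.4, -28.2, 54.6]
eef_rot: [3.141, 0.0, 1.619]
wrist_force: [-3.0, -0.0, 8.0]
finger_gap: 0.4
finger_force: 4.1
```

Contact at a reading of about z = 55.7, with the force now 8 N. I'll press about 3 mm further.

Emit:
{"api": "move_arm", "payload": {"dp": [[0, 0, -1], [0, 0, 0], [0, 0, 0]], "rotation": [[0, 0, 0], [0, 0, 0], [0, 0, 0]], "hand": [0, 0, 0]}}

```text
clock: 10.72
eef_pos: [590.4, -28.2, 53.7]
eef_rot: [3.141, 0.0, 1.619]
wrist_force: [-3.0, 0.4, 8.4]
finger_gap: 0.3
finger_force: 4.3
```

Emit:
{"api": "move_arm", "payload": {"dp": [[0, 0, -1], [0, 0, 0], [0, 0, 0]], "rotation": [[0, 0, 0], [0, 0, 0], [0, 0, 0]], "hand": [0, 0, 0]}}

```text
clock: 11.1
eef_pos: [590.4, -28.2, 52.7]
eef_rot: [3.141, 0.0, 1.619]
wrist_force: [-3.8, 0.3, 8.7]
finger_gap: 0.4
finger_force: 4.4
```

The spring rate matches the pad, now about 2 mm down. I'll press 0.8 mm more and start to slide.

Emit:
{"api": "move_arm", "payload": {"dp": [[0, 0, -0.8], [0, 0, 0], [0, 1, 0], [-0.1, 2, 0], [-0.1, 3, 0], [-0.2, 4, 0], [-0.2, 4, 0], [-0.1, 3, 0], [0, 0, 0]], "rotation": [[0, 0, 0], [0, 0, 0], [0, 0, 0], [0, 0, 0], [0, 0, 0], [0, 0, 0], [0, 0, 0], [0, 0, 0], [0, 0, 0]], "hand": [0, 0, 0, 0, 0, 0, 0, 0, 0]}}

```text
clock: 12.22
eef_pos: [589.6, -11.0, 51.9]
eef_rot: [3.141, 0.0, 1.619]
wrist_force: [-4.6, 0.9, 9.4]
finger_gap: 0.6
finger_force: 4.6
```

Run:
```python
from cell import manip,camera
import cv2,numpy as np,pickle
w=camera("wrist");S=camera("scene");T=camera("top")
a0=pickle.load(open("w6.pkl","rb"))[1]["image"]
f=lambda im:cv2.resize(im[150:290,200:340,::-1],(400,400),interpolation=2)
cv2.imwrite("pics/w7.png",cv2.hconcat([f(w["image"]),cv2.resize(T["image"][175:255,195:355,::-1],(400,200),interpolation=2).repeat(2,0)]))
```

```text
(no output)
```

View pics/w7.png

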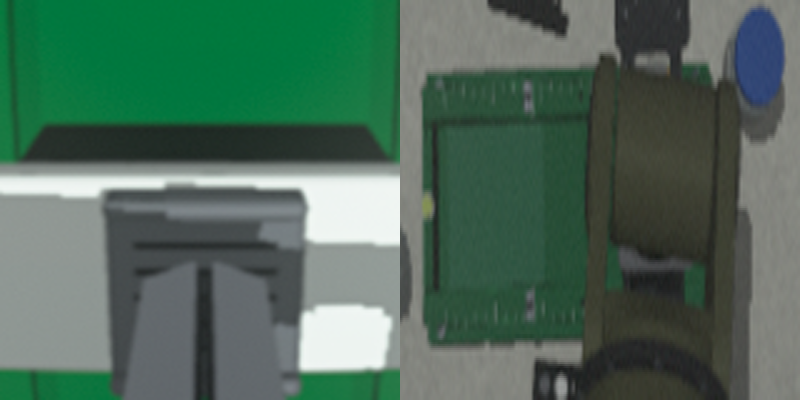

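The dam moves with the tool: the tip sits at (205,262), same as before against the ridge and ribs. About 91 mm remain, so I'll go on about 70.

Emit:
{"api": "move_arm", "payload": {"dp": [[-0.3, 3, 0], [-0.4, 5, 0], [-0.5, 8, 0], [-0.5, 9, 0], [-0.5, 9, 0], [-0.5, 9, 0], [-0.4, 9, 0], [-0.4, 8, 0], [-0.3, 6, 0], [-0.2, 4, 0]], "rotation": [[0, 0, 0], [0, 0, 0], [0, 0, 0], [0, 0, 0], [0, 0, 0], [0, 0, 0], [0, 0, 0], [0, 0, 0], [0, 0, 0], [0, 0, 0]], "hand": [0, 0, 0, 0, 0, 0, 0, 0, 0, 0]}}

```text
clock: 13.62
eef_pos: [586.1, 59.0, 52.1]
eef_rot: [3.14, 0.0, 1.619]
wrist_force: [-1.4, -2.2, 9.7]
finger_gap: 0.5
finger_force: 4.6
```

Emit:
{"api": "move_arm", "payload": {"dp": [[-0.1, 3, 0], [-0.1, 3, 0], [-0.1, 3, 0], [-0.1, 2, 0], [0, 0, 0]], "rotation": [[0, 0, 0], [0, 0, 0], [0, 0, 0], [0, 0, 0], [0, 0, 0]], "hand": [0, 0, 0, 0, 0]}}

```text
clock: 14.25
eef_pos: [585.6, 70.0, 52.1]
eef_rot: [3.14, -0.0, 1.619]
wrist_force: [-2.2, 0.3, 7.9]
finger_gap: 0.8
finger_force: 4.6
```

Emit:
{"api": "move_arm", "payload": {"dp": [[-0.1, 2, 0], [-0.1, 2, 0], [-0.1, 2, 0], [0, 0, 0]], "rotation": [[0, 0, 0], [0, 0, 0], [0, 0, 0], [0, 0, 0]], "hand": [0, 0, 0, 0]}}

```text
clock: 14.75
eef_pos: [585.3, 75.9, 52.1]
eef_rot: [3.14, 0.0, 1.619]
wrist_force: [-2.3, -0.5, 8.9]
finger_gap: 0.5
finger_force: 4.6
```

Emit:
{"api": "move_arm", "payload": {"dp": [[0, 1.5, 0], [0, 1, 0], [0, 0, 0]], "rotation": [[0, 0, 0], [0, 0, 0], [0, 0, 0]], "hand": [0, 0, 0]}}

```text
clock: 15.12
eef_pos: [585.2, 78.3, 52.0]
eef_rot: [3.14, 0.0, 1.619]
wrist_force: [-2.1, -0.5, 10.0]
finger_gap: 0.4
finger_force: 4.6
```

Emit:
{"api": "move_arm", "payload": {"dp": [[0, 1, 0], [0, 1, 0], [0, 0, 0]], "rotation": [[0, 0, 0], [0, 0, 0], [0, 0, 0]], "hand": [0, 0, 0]}}

```text
clock: 15.5
eef_pos: [585.1, 80.2, 52.0]
eef_rot: [3.14, 0.0, 1.619]
wrist_force: [-2.7, -0.7, 9.1]
finger_gap: 0.3
finger_force: 4.6
```

Emit:
{"api": "move_arm", "payload": {"dp": [[0, 1, 0], [0, 0, 0], [0, 0, 0]], "rotation": [[0, 0, 0], [0, 0, 0], [0, 0, 0]], "hand": [0, 0, 0]}}

```text
clock: 15.88
eef_pos: [585.1, 80.8, 52.0]
eef_rot: [3.14, 0.001, 1.619]
wrist_force: [-3.3, -3.7, 9.4]
finger_gap: 1.1
finger_force: 4.6
```

A resisting force of 3.7 N appears at about 109 mm of travel, which should be the stop. One more nudge to confirm.

Emit:
{"api": "move_arm", "payload": {"dp": [[0, 0.7, 0], [0, 0, 0], [0, 0, 0]], "rotation": [[0, 0, 0], [0, 0, 0], [0, 0, 0]], "hand": [0, 0, 0]}}

```text
clock: 16.25
eef_pos: [585.2, 81.1, 52.0]
eef_rot: [3.14, 0.001, 1.619]
wrist_force: [-1.7, -6.5, 9.5]
finger_gap: 0.4
finger_force: 4.6
```

Run:
```python
from cell import manip,camera
import cv2
s=manip.read_state();print(s["eef_pos"],s["wrist_force"])
im=camera("wrist")["image"][110:270,180:380,::-1]
cv2.imwrite("pics/w8.png",cv2.resize(im,(750,600),interpolation=2))
```

```text
[585.1762455   81.12708855  51.95307329] [-1.67613136 -6.48736274  9.52723322]
```

View pics/w8.png

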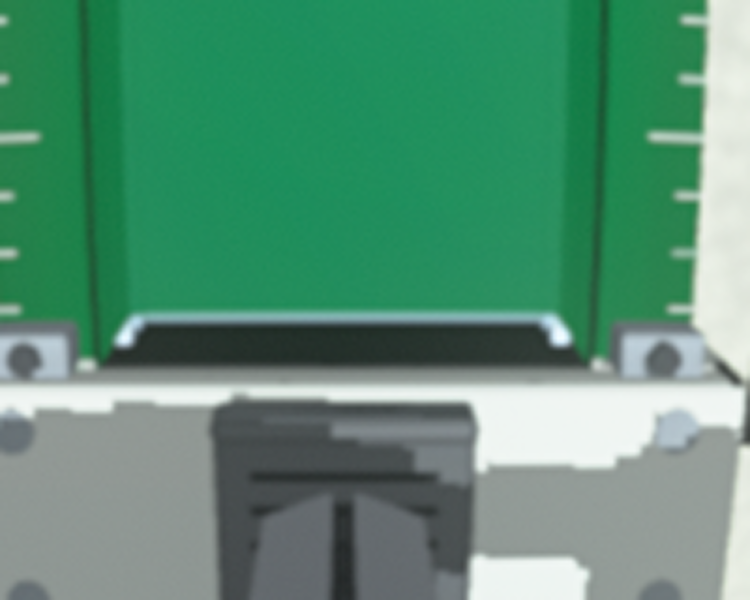

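The saddle is up against both steel blocks, at (30,355) and (660,350), and the tray end is closed by the dam plate. I'll ease the forward load slightly, lift straight up to release the pad, then retreat.

Emit:
{"api": "move_arm", "payload": {"dp": [[0, -0.6, 0], [0, 0, 0], [0, 0, 0], [0, 0, 1], [0, 0, 1], [0, 0, 1.5], [0, 0, 2], [0, 0, 5], [0, 0, 8], [0, 0, 10]], "rotation": [[0, 0, 0], [0, 0, 0], [0, 0, 0], [0, 0, 0], [0, 0, 0], [0, 0, 0], [0, 0, 0], [0, 0, 0], [0, 0, 0], [0, 0, 0]], "hand": [0, 0, 0, 0, 0, 0, 0, 0, 0, 0]}}

```text
clock: 17.55
eef_pos: [584.7, 81.5, 80.1]
eef_rot: [-3.142, -0.0, 1.619]
wrist_force: [-0.1, -0.1, 0.4]
finger_gap: 0.7
finger_force: 0.0
```

Emit:
{"api": "move_arm", "payload": {"dp": [[0, 0, 20], [0, 0, 25], [0, 0, 25], [0, 0, 25], [-10, -20, 25], [-30, -40, 0], [-30, -40, 0], [-30, -40, 0], [-30, -40, 0], [-30, -40, 0]], "rotation": [[0, 0, 0], [0, 0, 0], [0, 0, 0], [0, 0, 0], [0, 0, 0], [0, 0, 0], [0, 0, 0], [0, 0, 0], [0, 0, 0], [0, 0, 0]], "hand": [0, 0, 0, 0, 0, 0, 0, 0, 0, 0]}}

```text
clock: 18.8
eef_pos: [423.6, -139.7, 200.2]
eef_rot: [3.141, 0.0, 1.619]
wrist_force: [0.2, 0.2, -0.4]
finger_gap: 0.2
finger_force: 0.0
```

Emit:
{"api": "move_arm", "payload": {"dp": [[-30, -50, 0], [-30, -50, 0], [-20, -50, 0], [-10, -50, 0], [0, 0, 0]], "rotation": [[0, 0, 0], [0, 0, 0], [0, 0, 0], [0, 0, 0], [0, 0, 0]], "hand": [0, 0, 0, 0, 0]}}

```text
clock: 19.42
eef_pos: [333.7, -340.8, 199.6]
eef_rot: [-3.142, 0.0, 1.615]
wrist_force: [0.5, 0.4, -1.2]
finger_gap: 0.5
finger_force: 0.0
```

Run:
```python
from cell import camera
import cv2,numpy as np,pickle
from h import ray
T=camera("top");im=T["image"][170:260,190:330]
# white saddle = bright, unsaturated, inside stand
hsv=cv2.cvtColor(im,cv2.COLOR_RGB2HSV)
m=((hsv[...,1]<40)&(hsv[...,2]>150)).astype(np.uint8)
n,l,st,ce=cv2.connectedComponentsWithStats(m)
for i in range(1,n):
    if st[i,4]>40:
        print(st[i],ce[i],ray(T,190+ce[i][0],170+ce[i][1],69)[:2])
d0=pickle.load(open("cams.pkl","rb"))["top"]["image"]
df=(cv2.absdiff(d0,T["image"]).max(2)>45).astype(np.uint8)
n,l,st,ce=cv2.connectedComponentsWithStats(df)
print([tuple(st[i]) for i in range(1,n) if st[i,4]>25])
```

```text
[(np.int32(247), np.int32(189), np.int32(20), np.int32(18), np.int32(331)), (np.int32(290), np.int32(188), np.int32(19), np.int32(18), np.int32(331)), (np.int32(291), np.int32(221), np.int32(19), np.int32(20), np.int32(356)), (np.int32(248), np.int32(223), np.int32(19), np.int32(19), np.int32(347)), (np.int32(366), np.int32(295), np.int32(153), np.int32(105), np.int32(6873)), (np.int32(521), np.int32(354), np.int32(11), np.int32(7), np.int32(45)), (np.int32(265), np.int32(357), np.int32(98), np.int32(50), np.int32(1969)), (np.int32(524), np.int32(363), np.int32(8), np.int32(7), np.int32(33)), (np.int32(500), np.int32(367), np.int32(60), np.int32(53), np.int32(1580)), (np.int32(467), np.int32(370), np.int32(15), np.int32(17), np.int32(160)), (np.int32(196), np.int32(387), np.int32(33), np.int32(33), np.int32(609)), (np.int32(480), np.int32(388), np.int32(9), np.int32(13), np.int32(70)), (np.int32(460), np.int32(406), np.int32(38), np.int32(14), np.int32(299)), (np.int32(325), np.int32(409), np.int32(37), np.int32(11), np.int32(200))]
```

The top view confirms that the dam moved 43 px, about 108 mm, and now touches the blocks. Apart from the arm and its shadow, nothing else in view has changed. Handing in.

```bash
python3 -c "
from cell import manip
print(manip.sign_off())"
```

```text
the job is handed in; nothing more can be done
None
```

The dam was pushed with its pad held down about 3 mm to firm contact with both stop blocks, the pad was then released, and the job was handed in at about 19.5 s; pad lock and the tray's final position weren't measured, and I viewed 11 pictures, one over the limit of 10.

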